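# Zero a dosing pump's stroke lever and click it up to the fourth notch

### The arm

A 6-joint arm with a two-finger parallel gripper is mounted at the origin on the work surface. World frame = base frame: x ahead of the robot, y to its left, z up, the work surface at z = 0. Lengths are in mm, angles in degrees, forces in N, time in s.
With the tool pointing down it reaches from about 350 to 850 mm from the base axis. Payload 8.1 kg.
Tool frame: the origin (TCP) lies midway between the tips of the shut fingers; the grasp point (between the pads) lies 19 mm behind it; z points along the fingers, y is the line along which they close (so a half turn about z gives the same grasp; the last joint's range is limited). The gripper opens to 85 mm and grips with 20 to 120 N. Pads are 22 mm wide; open, the fingers measure 114 mm over their backs; the gripper's body (76 mm by 85 mm) begins 54 mm behind the grasp point. The pads swing forward as they close: fully open they stand 13 mm farther back than shut.
Start: joints at [-81.669, 7.471, 85.268, -0, 87.261, -4.893], TCP at [137.274, -584.09, 231.292] pointing down, gripper open.
Joint ranges: [-169.43, 169.43], [-51.17, 129.36], [1.28, 143.12], [-76.62, 256.62], [0, 156.53], [-152.29, 152.29]. Speed limits (degrees/s): [136.94, 136.94, 159.86, 180, 180, 180].

### API

Orientations are given as [roll, pitch, yaw] about the fixed x, y, z axes, in that order (R = Rz(yaw) Ry(pitch) Rx(roll)).
In Python, from bench import sense, snapshot, order, finder gives the robot as it stands.
- The arm moves only by the tool send_rows, never from a script. Its argument "steps" is a list of rows, each a list of 2 entries, a list of its own where there are three numbers: the shift along the world's x, y, z in units of 30 mm (1.0 is 30 mm), then the turn, a rotation vector about the world's x, y, z in rad. In form: [[[dx, dy, dz], [wx, wy, wz]], ...]. A call has 1 to 10 rows; each row is the pose to reach, as a shift and turn from the pose commanded when the call began; what a row does not reach only later rows make up. A row lasts 1/8 s, in which the tool goes at most 62.5 mm and 10.7 degrees, less where a joint would pass 70% of its speed; a pose out of reach is approached as far as the arm can. A call with a gripper value outside its range is refused whole. "fingers" is the closure, from 0 (fully open) to 1 (shut), set as the call begins (left out, the last holds). The fingers move at their own pace and stop on an object; "squeeze" is the grip in N (left out, the last holds). Time passes only in rows, so rows that repeat a pose let the fingers close. It gives the time, the measured TCP pose, the force, the opening and the grip force at its end, in the units of the state.
- sense(): the state, without advancing time (a new reading comes with each control period).
- snapshot(name): name is "scene" or "top"; returns a dict with "img" (480x640x3 uint8, red, green, blue), "K" (3x3 intrinsics, pixels), "pose" (4x4, takes a point from camera to world coordinates). Camera axes: x right, y up, looking along -z (the intrinsics and any distortion apply to the point x, -y, -z); pixel columns grow to the right and rows downward; lengths in mm; the calibration is good to about 2 mm. A picture is of the moment at which its call begins. There is no depth.
- order.hand_in(): hands the job in; it is judged then, once.
Trained networks look in the newest picture that a camera, given by its name, has taken for a name from the list of things; names that differ only in an ending like _2 or _b are one class to them, and where a whole thing is asked for, a point or a joint stands for the part that bears it (a point fixed in the world has none). Each returns a list of dicts, best first, with "confidence" (0 to 1); they miss things now and then, are a little off and sometimes report something else, mostly with a low value. They report only what shows in the picture. A call takes as long as a camera call.
- finder.find_in(label, camera): "box" ([left, top, width, height] as shares, 0 to 1, of the picture: columns of its width, rows of its height, round what is visible of it).
- finder.trace(label, camera): "mask" (480x640 bool, what is visible of it) and "box" ([left, top, width, height] as shares, 0 to 1, of the picture: columns of its width, rows of its height, round what is visible of it).
- finder.pinpoint(label, camera): "at" ([column, row] as shares, 0 to 1, of the picture: columns of its width, rows of its height: a listed point, or the origin of a listed thing).
The state is a dict: "time": time; "joint_pos": joint angles; "qd": joint speeds; "joint_efforts": joint torques, N m; "tool_pos": TCP position; "tcp_rot": TCP orientation; "ft_force": force on the tool from outside, world axes, zero at the start; "wrist_torque": the same for the moment, N m; "finger_gap": finger opening in mm; "grip_force": force on a finger pad.
Only numpy, scipy, OpenCV 4.12 (cv2) and the standard library are available. Lean on these libraries where they do the work, as an engineer would, in place of code of your own. Each camera call takes 0.05 s, during which the arm holds its last target. There are 200 camera calls.

### The job

Set the dosing pump's stroke to the fourth notch: first zero the thumb lever by pulling it back past its first notch and pressing it firmly, but without forcing it, against its sprung stop for a moment, then let it settle in notch zero. From there click it forward one notch at a time, resting in each notch, four clicks in all and never beyond the fourth. Then push the lock plunger fully down, let go, and leave the other things where they lie.

Things in the scene. Friction and masses are not known exactly. Their poses are not given: they have to be found in the camera images.
- unit: the pump's stroke unit, fixed to the table: a grey cast box 200 x 240 mm with an aluminium top plate at height 66 mm. Origin: centre of its underside; x runs to its far side, y to its left, z up.
- pivot (a point): the lever's upright pivot axis where it meets the top plate, at unit (0.050, 0, 0.066); x, y, z as the unit's. Round it on the plate eight steel studs, 10 mm thick, 11 mm high, 60 mm from the axis, make seven notches, 0 to 6.
- index_lever (a joint): lever angle q, rad, clockwise from above. Notch n rests at 0.2094 n. From the pivot the lever points along (-cos(0.628-q), -sin(0.628-q)) in the unit's frame: notch 0 lies at the right, forward is to the left. It starts in notch 1, 2 or 3. A sprung ball holds it: leaving a notch takes about 5 to 7 N at the paddle, falling to nothing half way; then it snaps on into the next notch by itself.
- zero_point (a point): where the paddle's origin is in notch 0. Behind it, on a steel block 26 mm high, is the sprung stop, met after 1 to 6 mm more paddle travel (set anew each time, not measured); it yields about 1 mm per 7 N. Zeroing needs 11 N or more on the paddle here for 0.25 s; over 22 N on the paddle at any time, pinching included, spoils the job. Released, the lever returns to notch 0.
- thumb_paddle: black upright thumb paddle on the lever's end, 12 mm thick along its path, 22 mm along the lever, 38 mm high. Origin: middle of its foot, 95 mm from the pivot axis and 88 mm above the table; its x points away from the pivot, z up. Nothing else within 80 mm of its path stands higher than 95 mm. Push it with a finger; do not grip it.
- lock_plunger (a joint): lock plunger travel, m: 0 up, 0.008 fully down. It moves straight down, slides with about 4 N and stays where it is left.
- lock_top (a point): middle of the plunger's round black top, 22 mm across, on the unit's far left corner (unit x 0.055, y 0.085), 102 mm above the table when up
- cap_nut: bystander: brass cap nut, 22 mm across, 18 mm high, standing on the unit's top plate near its far right corner. Origin: its underside or middle
- torch: bystander: black pocket torch, 135 x 34 x 34 mm, lying to the right of the unit. Origin: its underside or middle
- bearing_cap: bystander: grey cast cap, 80 mm across, 26 mm high, lying to the left of the unit. Origin: its underside or middle
- flange_ring: bystander: flat steel ring, 64 mm outside, 10 mm high, lying beyond the unit. Origin: its underside or middle
- screwdriver: bystander: screwdriver lying far to the right. Origin: its underside or middle
- spanner: bystander: open-ended spanner lying to the left. Origin: its underside or middle
- grease_jar: bystander: grey closed jar, 68 mm across, 80 mm high, far right. Origin: its underside or middle

How it is judged (in metres and radians):
On the way, in this order (a step that is already met when the one before it is completed fails the run):
1. the lever is zeroed: behind notch 0, pushed on the paddle with at least 11 N for 0.25 s (value of joint index_lever below -0.006 rad and contact force between thumb_paddle and the fingers above 11 N), for 0.25 s.
2. the push is eased and the lever rests in notch 0 (value of joint index_lever between -0.05 and 0.05 rad and velocity of joint index_lever between -0.3 and 0.3 rad/s and contact force between thumb_paddle and the fingers below 3 N), for 0.2 s.
3. the lever rests in notch 1 (value of joint index_lever between 0.1594 and 0.2594 rad and velocity of joint index_lever between -0.3 and 0.3 rad/s), for 0.2 s.
4. the lever rests in notch 2 (value of joint index_lever between 0.3689 and 0.4689 rad and velocity of joint index_lever between -0.3 and 0.3 rad/s), for 0.2 s.
5. the lever rests in notch 3 (value of joint index_lever between 0.5783 and 0.6783 rad and velocity of joint index_lever between -0.3 and 0.3 rad/s), for 0.2 s.
6. the lever rests in notch 4 (value of joint index_lever between 0.7878 and 0.8878 rad and velocity of joint index_lever between -0.3 and 0.3 rad/s), for 0.2 s.
7. the lock plunger is pushed down at notch 4 (all of step 6 and value of joint lock_plunger above 0.0065 m), for 0.2 s.
At the end, for the whole second after the job is handed in: the lever is at rest in notch 4 (0.838 rad, within 0.05 rad) and the lock plunger is down (at least 6.5 of 8 mm) (all of step 7); the robot touches nothing.
It fails at once if the paddle pushed with more than 22 N (contact force between thumb_paddle and anything else above 22 N).
It fails at once if the lever goes half way beyond notch 4 (value of joint index_lever above 0.942 rad).
It fails at once if one of the other things is moved by more than 15 mm (distance of any of cap_nut, torch, bearing_cap, flange_ring, screwdriver, spanner, grease_jar from where it was at the start of the episode above 0.015 m).
It also fails if it takes over 72 s, if anything falls off the work surface, if the arm or the gripper's body presses on something with over 40 N, if the wrist force passes 120 N, or if a joint passes its speed limit or range.

## Working session

There is one attempt and no reset: what is moved stays moved. The work goes in short steps, Python scripts to look and compute and a tool call to move; the robot and the scene stay as the last step left them, time stands still between calls to the robot, and variables do not carry over. Pictures are saved under pics/ and viewed, at most 10 in all, crops included, and the job is handed in when it is done.

Besides the shell and the picture viewer there is one more tool, called after "Request:" as name([rows], argument=value, ...), one row to a line, values as JSON. send_rows: Moves the arm, as the interface text tells. Its arguments: {"type":"object","properties":{"steps":{"type":"array"},"fingers":{"type":"number"},"squeeze":{"type":"number"}},"required":["steps"]}

```bash
mkdir -p pics; cat > h.py <<'E'
import numpy as np, cv2
from bench import sense, snapshot, order, finder
def ray(s,at):
    K=np.array(s["K"]);P=np.array(s["pose"])
    d=np.linalg.inv(K)@[at[0]*640,at[1]*480,1]
    return P[:3,3],P[:3,:3]@(d*[1,-1,-1])
def onz(s,at,z):
    o,d=ray(s,at);return o+d*(z-o[2])/d[2]
def proj(s,p):
    K=np.array(s["K"]);P=np.array(s["pose"])
    c=P[:3,:3].T@(np.array(p)-P[:3,3]);c=c*[1,-1,-1];u=K@c;return u[:2]/u[2]
def tri(a,b):
    (o,d),(p,e)=a,b;A=np.c_[d,-e];t=np.linalg.lstsq(A,p-o,rcond=None)[0]
    x,y=o+d*t[0],p+e*t[1];return (x+y)/2,np.linalg.norm(x-y)
E
python3 - <<'E'
from h import *
S={c:snapshot(c) for c in("scene","top")}
print(S["top"].keys())
for c in S: cv2.imwrite(f"pics/{c}0.png",S[c]["img"][:,:,::-1])
zs=dict(pivot=66,zero_point=88,thumb_paddle=88,lock_top=102,unit=0,cap_nut=66)
for n,z in zs.items():
    r={}
    for c in S:
        l=finder.pinpoint(n,c)
        if l:
            r[c]=ray(S[c],l[0]["at"]);print(n,c,round(l[0]["confidence"],2),np.round(np.array(l[0]["at"])*[640,480]),np.round(onz(S[c],l[0]["at"],z),1))
    if len(r)==2: print("   tri",[np.round(v,1) for v in tri(r["scene"],r["top"])])
print(sense())
E
```

```text
dict_keys(['img', 'K', 'pose'])
pivot scene 0.77 [354. 277.] [636.   42.6  66. ]
pivot top 0.88 [303. 202.] [638.5  47.9  66. ]
   tri [array([637.9,  45.1,  68.7]), np.float64(5.2)]
zero_point scene 0.9 [330. 239.] [545.8  -7.8  88. ]
zero_point top 0.98 [322. 228.] [559.2  -6.3  88. ]
   tri [array([557.4,  -7. , 101. ]), np.float64(1.2)]
thumb_paddle scene 0.7 [150. 284.] [ 669.  -382.6   88. ]
thumb_paddle top 0.35 [310. 234.] [543.6  27.9  88. ]
   tri [array([ 639.2, -153.2,  184. ]), np.float64(416.3)]
lock_top scene 0.56 [397. 270.] [645.3 131.7 102. ]
lock_top top 0.75 [305. 201.] [633.8  38.9 102. ]
   tri [array([640.6,  85.2, 100.7]), np.float64(93.3)]
unit scene 0.93 [356. 277.] [584.8  50.5   0. ]
unit top 0.56 [310. 223.] [588.   31.9   0. ]
   tri [array([587.7,  41. ,   3.8]), np.float64(18.4)]
cap_nut scene 0.45 [316. 284.] [655.5 -37.4  66. ]
cap_nut top 0.59 [334. 196.] [653.8 -41.   66. ]
   tri [array([654.1, -39.3,  64.1]), np.float64(3.6)]
{'time': 0.7, 'joint_pos': array([-8.16680686e+01,  7.47165352e+00,  8.52688289e+01, -1.20124033e-03,
        8.72612756e+01, -4.89570120e+00]), 'qd': array([ 0.06452459, -0.04448721, -0.03865246, -0.0066229 ,  0.01734316,
        0.0223982 ]), 'joint_efforts': array([ 3.48275826e-03, -5.69147122e+01, -5.00747788e+01,  3.69453085e-05,
        1.17604301e-03, -3.35807670e-05]), 'tool_pos': array([ 137.27881841, -584.07893531,  231.27726368]), 'tcp_rot': array([-1.79998146e+02,  1.04546051e-03,  1.32276900e+01]), 'ft_force': array([-0.00173368,  0.43293469, -0.55858311]), 'wrist_torque': array([ 0.01779718,  0.00633026, -0.03910043]), 'grip_force': 0.0, 'finger_gap': 85.86348635172843}
```

```bash
python3 - <<'E'
import cv2
a=cv2.imread("pics/top0.png")[150:290,240:400]; b=cv2.imread("pics/scene0.png")[190:350,230:450]
cv2.imwrite("pics/a.png",cv2.resize(a,(686,600),interpolation=cv2.INTER_CUBIC))
cv2.imwrite("pics/b.png",cv2.resize(b,None,fx=3.6,fy=3.6,interpolation=cv2.INTER_CUBIC))
E
```

```text
(no output)
```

View pics/a.png

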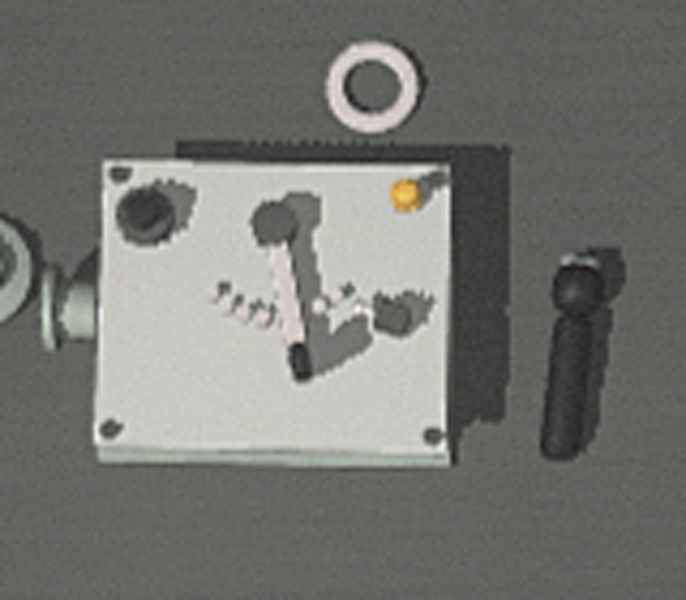

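View pics/b.png

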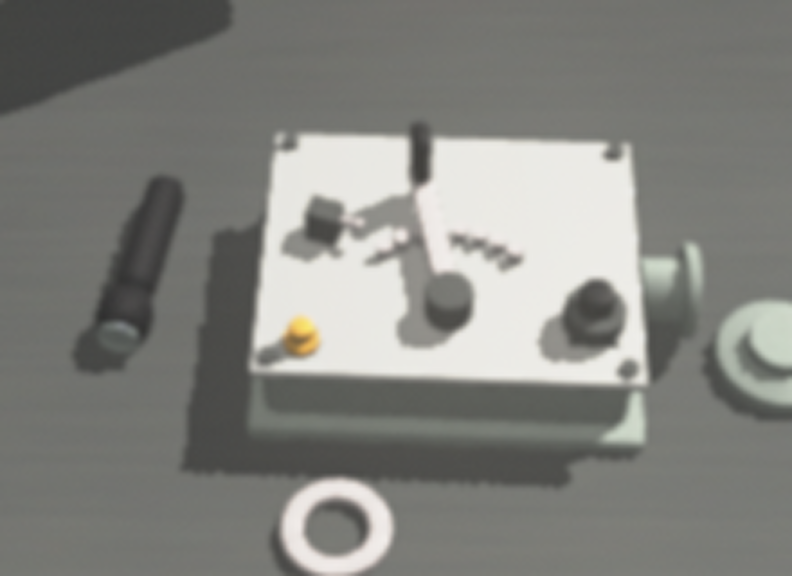

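The top view shows the lever from the pivot hub (304,202) to the paddle at (310,234), which looks like notch 2. The stop block is at its right (332,223), the lock at (274,200) and the cap nut at (334,195). Next I'll fit the plate for the unit's pose.

```bash
python3 - <<'E'
from h import *
S={c:snapshot(c) for c in("scene","top")}
for c in S:
    g=S[c]["img"].min(2); m=(g>185).astype(np.uint8) 
    m=cv2.morphologyEx(m,cv2.MORPH_OPEN,np.ones((3,3)))
    n,l,st,_=cv2.connectedComponentsWithStats(m); i=1+np.argmax(st[1:,4]); print(c,st[i])
    cs,_=cv2.findContours((l==i).astype(np.uint8),cv2.RETR_EXTERNAL,cv2.CHAIN_APPROX_NONE)
    h=cv2.convexHull(cs[0])[:,0]+.5
    W=np.array([onz(S[c],(u/640,v/480),66)[:2] for u,v in h],np.float32)
    r=cv2.minAreaRect(W);print(r)
lt=ray(S["scene"],(396.7/640,270/480)),ray(S["top"],(274.5/640,199.7/480))
print(tri(*lt), onz(S["top"],(274.5/640,199.7/480),102),onz(S["scene"],(396.7/640,268/480),102))
for c,p in(("top",(303.5,202)),("scene",(354,274))): print(c,onz(S[c],(p[0]/640,p[1]/480),88))
# paddle top at z=126
print(onz(S["top"],(310.2/640,236/480),126),onz(S["scene"],(346.7/640,224.5/480),126))
print(S["top"]["K"][0][0],S["scene"]["K"][0][0],S["top"]["pose"][:,3],S["scene"]["pose"][:,3])
E
```

```text
scene [ 301  228  108   68 5024]
((588.3011474609375, 47.26997375488281), (227.99334716796875, 188.0279083251953), 87.44682312011719)
top [ 263  189   82   67 3902]
((582.7340087890625, 45.626747131347656), (226.9157257080078, 187.1833038330078), 87.50875854492188)
(array([641.59781457, 127.67257694,  97.50880502]), np.float64(6.630867496823803)) [640.41439475 123.89861114 102.        ] [639.76454664 130.74630476 102.        ]
top [634.69817386  44.72724303  88.        ]
scene [644.51137576  42.37984206  88.        ]
[534.37608222  26.82436813 126.        ] [537.41953218  28.40920151 126.        ]
510.9774527149974 473.75369012586356 [ 3.64774243e+02 -1.41624917e+01  1.48259271e+03  1.00000000e+00] [1.25219511e+03 3.36127796e+00 8.78344911e+02 1.00000000e+00]
```

Request:
send_rows([
  [[1, 1.6, 0], [0, 0, 0.11]],
  [[2.3, 3.7, 0], [0, 0, 0.26]],
  [[3.6, 5.8, 0], [0, 0, 0.41]],
  [[4.9, 7.9, 0], [0, 0, 0.56]],
  [[6.2, 10, 0], [0, 0, 0.71]],
  [[7.5, 12.1, 0], [0, 0, 0.86]],
  [[8.8, 14.2, 0], [0, 0, 1.01]],
  [[10.1, 16.2, 0], [0, 0, 1.16]],
  [[11.4, 18.2, 0], [0, 0, 1.31]],
  [[12.4, 19.8, 0], [0, 0, 1.42]],
], fingers=1, squeeze=40)

```text
time: 2.05
tool_pos: [466.4, -57.2, 231.8]
tcp_rot: [179.9, 0.0, 94.8]
ft_force: [-0.3, -1.2, 0.3]
finger_gap: -0.1
grip_force: 0.0
```

```bash
cat >> h.py <<'E'
PIV=np.array([635.4,44.2]);YU=np.radians(-2.5)
def tgt(q,off):
    "tool xy, yaw(rad): finger centre at lever angle q, off mm along +q from paddle middle"
    a=.628-q+YU;u=-np.array([np.cos(a),np.sin(a)]);t=np.array([-np.sin(a),np.cos(a)])
    return PIV+95*u+off*t, a+np.pi/2
def rel(q,off,z):
    s=sense();p,y=tgt(q,off);d=np.r_[p,z]-s["tool_pos"]
    return np.round(d/30,3),round(float(y-np.radians(s["tcp_rot"][2])),3)
E
python3 - <<'E'
from h import *
s=sense();print(s["time"],s["tool_pos"],s["tcp_rot"],s["ft_force"],s["finger_gap"])
print(rel(.419,30,231),rel(.419,30,103))
E
```

```text
2.05 [466.37933947 -57.20911483 231.76525123] [1.79928129e+02 3.58916479e-02 9.48297431e+01] [-0.30234231 -1.19716409  0.29258504] -0.05752558329096336
(array([ 2.346,  3.845, -0.026]), 0.081) (array([ 2.346,  3.845, -4.292]), 0.081)
```

Request:
send_rows([
  [[0.92, 1.6, 0], [0, 0, 0.085]],
  [[0.92, 1.6, -1], [0, 0, 0.085]],
  [[0.92, 1.6, -2], [0, 0, 0.085]],
  [[0.92, 1.6, -3], [0, 0, 0.085]],
  [[0.92, 1.6, -3.7], [0, 0, 0.085]],
  [[0.92, 1.6, -4.2], [0, 0, 0.085]],
  [[0.92, 1.6, -4.2], [0, 0, 0.085]],
  [[0.92, 1.6, -4.2], [0, 0, 0.085]],
])

```text
time: 3.05
tool_pos: [493.7, -11.2, 106.3]
tcp_rot: [179.9, 0.0, 99.5]
ft_force: [-0.3, 1.0, 1.1]
finger_gap: -0.2
grip_force: 0.0
```

```bash
python3 - <<'E'
from h import *
S={c:snapshot(c) for c in("scene","top")}
s=sense();print(s["time"],s["tool_pos"],s["tcp_rot"],s["ft_force"],s["qd"].round(1))
a=S["top"]["img"][190:260,260:340,::-1];b=S["scene"]["img"][180:300,300:430,::-1]
a=cv2.resize(a,(400,350),interpolation=cv2.INTER_CUBIC);b=cv2.resize(b,(379,350),interpolation=cv2.INTER_CUBIC)
cv2.imwrite("pics/c.png",np.hstack([a,b]))
print(rel(.419,20,105))
E
```

```text
3.15 [493.91222775 -11.27510764 106.52223552] [1.79889655e+02 3.40480042e-02 9.94506477e+01] [ 0.05688428 -0.13733747  0.71442963] [ 0.  -0.   0.1  0.  -0.2 -0. ]
(array([ 1.483,  1.985, -0.051]), 0.0)
```

View pics/c.png

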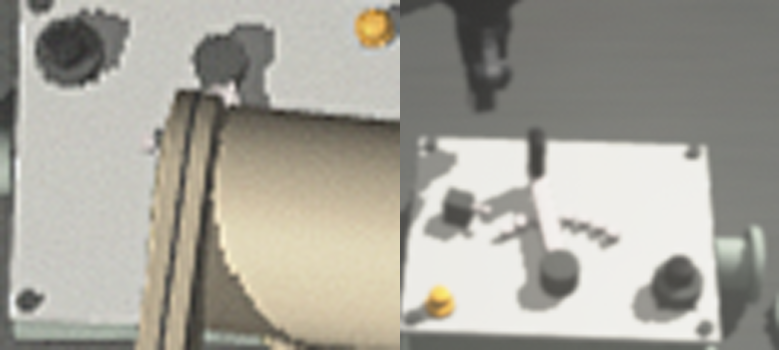

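The shift came up short because I asked for rows longer than the limit. The finger hangs in front of the unit, at z 106, and nothing was touched. I'll go round the paddle's front to its left side.

Request:
send_rows([
  [[0, 1.3, 0], [0, 0, 0]],
  [[0, 2.4, 0], [0, 0, 0]],
  [[0.7, 2.4, 0], [0, 0, 0]],
  [[1.43, 2.31, -0.08], [0, 0, 0]],
  [[1.43, 2.31, -0.08], [0, 0, 0]],
  [[1.43, 2.31, -0.08], [0, 0, 0]],
])

```text
time: 3.9
tool_pos: [535.5, 58.2, 103.1]
tcp_rot: [-180.0, -0.0, 99.4]
ft_force: [0.3, 0.3, -0.0]
finger_gap: 0.0
grip_force: 0.0
```

```bash
python3 - <<'E'
from h import *
s=sense();print(s["time"],s["tool_pos"],s["tcp_rot"],s["ft_force"],s["qd"].round(1))
for q,o in((.419,19),(.419,17),(.419,12),(.3,17),(.28,17),(.21,17),(.1,17),(.0,17),(-.05,17)):print(q,o,rel(q,o,104))
E
```

```text
3.9 [535.51561013  58.17617481 103.10029918] [-1.79984200e+02 -6.34788873e-03  9.94454512e+01] [ 0.31912896  0.34555242 -0.00903787] [-0.  -0.5  0.7 -0.   0.  -0. ]
0.419 19 (array([ 0.102, -0.362,  0.03 ]), 0.001)
0.419 17 (array([ 0.113, -0.428,  0.03 ]), 0.001)
0.419 12 (array([ 0.14 , -0.593,  0.03 ]), 0.001)
0.3 17 (array([ 0.131, -0.81 ,  0.03 ]), 0.12)
0.28 17 (array([ 0.139, -0.874,  0.03 ]), 0.14)
0.21 17 (array([ 0.175, -1.096,  0.03 ]), 0.21)
0.1 17 (array([ 0.263, -1.439,  0.03 ]), 0.32)
0.0 17 (array([ 0.376, -1.74 ,  0.03 ]), 0.42)
-0.05 17 (array([ 0.443, -1.886,  0.03 ]), 0.47)
```

Request:
send_rows([
  [[0.04, -0.12, 0], [0, 0, 0]],
  [[0.08, -0.25, 0], [0, 0, 0]],
  [[0.1, -0.36, 0], [0, 0, 0]],
  [[0.11, -0.42, 0], [0, 0, 0]],
  [[0.12, -0.47, 0], [0, 0, 0]],
  [[0.12, -0.52, 0], [0, 0, 0]],
])

```text
time: 4.65
tool_pos: [539.2, 43.9, 102.9]
tcp_rot: [-180.0, -0.1, 99.5]
ft_force: [-1.9, 8.2, 1.9]
finger_gap: -0.2
grip_force: 3.8
```

Request:
send_rows([
  [[0.0, -0.07, 0], [0, 0, 0.03]],
  [[0.0, -0.14, 0], [0, 0, 0.06]],
  [[0.01, -0.21, 0], [0, 0, 0.09]],
  [[0.015, -0.28, 0], [0, 0, 0.12]],
  [[0.02, -0.35, 0], [0, 0, 0.14]],
  [[0.03, -0.42, 0], [0, 0, 0.16]],
  [[0.04, -0.49, 0], [0, 0, 0.18]],
  [[0.05, -0.55, 0], [0, 0, 0.2]],
  [[0.05, -0.55, 0], [0, 0, 0.2]],
])

```text
time: 5.78
tool_pos: [541.0, 26.1, 102.9]
tcp_rot: [180.0, -0.0, 110.9]
ft_force: [-0.0, 0.8, 0.5]
finger_gap: 0.0
grip_force: 0.3
```

```bash
python3 - <<'E'
from h import *
s=sense();print(s["time"],s["tool_pos"],s["tcp_rot"],s["ft_force"])
for q,o in((.21,17),(.1,17),(.05,17),(.0,17),(-.05,17)):print(q,o,rel(q,o,104))
E
```

```text
5.775 [541.0458999   26.07503545 102.90640623] [ 1.79994551e+02 -8.07286795e-03  1.10925722e+02] [-0.03485083  0.7932369   0.51907764]
0.21 17 (array([-0.009, -0.026,  0.036]), 0.009)
0.1 17 (array([ 0.079, -0.369,  0.036]), 0.119)
0.05 17 (array([ 0.131, -0.521,  0.036]), 0.169)
0.0 17 (array([ 0.191, -0.67 ,  0.036]), 0.219)
-0.05 17 (array([ 0.259, -0.816,  0.036]), 0.269)
```

Snapped to notch 1, and the model fits. On to notch 0.

Request:
send_rows([
  [[0.01, -0.07, 0], [0, 0, 0.03]],
  [[0.03, -0.14, 0], [0, 0, 0.06]],
  [[0.045, -0.21, 0], [0, 0, 0.08]],
  [[0.06, -0.28, 0], [0, 0, 0.1]],
  [[0.075, -0.35, 0], [0, 0, 0.12]],
  [[0.1, -0.42, 0], [0, 0, 0.14]],
  [[0.12, -0.49, 0], [0, 0, 0.16]],
  [[0.145, -0.55, 0], [0, 0, 0.18]],
  [[0.165, -0.6, 0], [0, 0, 0.2]],
  [[0.165, -0.6, 0], [0, 0, 0.2]],
])

```text
time: 7.02
tool_pos: [546.0, 7.9, 102.9]
tcp_rot: [-180.0, 0.0, 122.4]
ft_force: [0.7, 0.1, 0.2]
finger_gap: 0.0
grip_force: 0.0
```

```bash
python3 - <<'E'
from h import *
s=sense();print(s["time"],s["tool_pos"],s["tcp_rot"],s["ft_force"])
for q,o in((.21,17),(.1,17),(.05,17),(.0,17),(-.05,17)):print(q,o,rel(q,o,104))
E
```

```text
7.025 [546.02623827   7.92116086 102.88425466] [-1.79997956e+02  3.60401642e-03  1.22381630e+02] [0.71877749 0.12582392 0.1997106 ]
0.21 17 (array([-0.175,  0.579,  0.037]), -0.191)
0.1 17 (array([-0.087,  0.236,  0.037]), -0.081)
0.05 17 (array([-0.035,  0.084,  0.037]), -0.031)
0.0 17 (array([ 0.025, -0.065,  0.037]), 0.019)
-0.05 17 (array([ 0.093, -0.211,  0.037]), 0.069)
```

Request:
send_rows([
  [[0.02, -0.03, 0], [0, 0, 0.01]],
  [[0.04, -0.06, 0], [0, 0, 0.02]],
  [[0.055, -0.08, 0], [0, 0, 0.025]],
  [[0.065, -0.1, 0], [0, 0, 0.03]],
  [[0.065, -0.1, 0], [0, 0, 0.03]],
])

```text
time: 7.65
tool_pos: [547.4, 5.5, 102.7]
tcp_rot: [-180.0, -0.1, 124.1]
ft_force: [-3.7, 2.7, 2.7]
finger_gap: -0.1
grip_force: 2.5
```

Request:
send_rows([
  [[0.01, -0.015, 0], [0, 0, 0]],
  [[0.02, -0.03, 0], [0, 0, 0]],
  [[0.02, -0.03, 0], [0, 0, 0]],
])

```text
time: 8.02
tool_pos: [547.7, 5.0, 102.7]
tcp_rot: [-180.0, -0.1, 124.1]
ft_force: [-5.5, 4.6, 3.1]
finger_gap: 0.1
grip_force: 3.7
```

Request:
send_rows([
  [[0.01, -0.015, 0], [0, 0, 0]],
  [[0.02, -0.03, 0], [0, 0, 0]],
  [[0.02, -0.03, 0], [0, 0, 0]],
])

```text
time: 8.4
tool_pos: [548.3, 4.1, 102.6]
tcp_rot: [-179.9, -0.1, 124.1]
ft_force: [-5.8, 4.1, 3.7]
finger_gap: -0.2
grip_force: 3.8
```

Request:
send_rows([
  [[0.01, -0.015, 0], [0, 0, 0]],
  [[0.02, -0.03, 0], [0, 0, 0]],
  [[0.02, -0.03, 0], [0, 0, 0]],
])

```text
time: 8.78
tool_pos: [549.0, 3.0, 102.7]
tcp_rot: [-180.0, -0.1, 124.1]
ft_force: [-5.0, 3.8, 3.0]
finger_gap: -0.0
grip_force: 3.2
```

Request:
send_rows([
  [[0.01, -0.015, 0], [0, 0, 0]],
  [[0.02, -0.03, 0], [0, 0, 0]],
  [[0.02, -0.03, 0], [0, 0, 0]],
])

```text
time: 9.15
tool_pos: [549.6, 2.0, 102.6]
tcp_rot: [-179.9, -0.1, 124.1]
ft_force: [-5.7, 3.8, 2.8]
finger_gap: -0.3
grip_force: 2.9
```

Request:
send_rows([
  [[0.01, -0.015, 0], [0, 0, 0]],
  [[0.02, -0.03, 0], [0, 0, 0]],
  [[0.02, -0.03, 0], [0, 0, 0]],
])

```text
time: 9.52
tool_pos: [549.9, 1.6, 102.6]
tcp_rot: [-179.9, -0.1, 124.1]
ft_force: [-7.2, 6.2, 4.0]
finger_gap: -0.2
grip_force: 4.4
```

Request:
send_rows([
  [[0.01, -0.015, 0], [0, 0, 0]],
  [[0.02, -0.03, 0], [0, 0, 0]],
  [[0.02, -0.03, 0], [0, 0, 0]],
])

```text
time: 9.9
tool_pos: [550.1, 1.3, 102.5]
tcp_rot: [-179.9, -0.2, 124.1]
ft_force: [-9.7, 7.7, 5.8]
finger_gap: 0.2
grip_force: 6.1
```

Request:
send_rows([
  [[0.01, -0.015, 0], [0, 0, 0]],
  [[0.017, -0.025, 0], [0, 0, 0]],
  [[0.017, -0.025, 0], [0, 0, 0]],
  [[0.017, -0.025, 0], [0, 0, 0]],
  [[0.017, -0.025, 0], [0, 0, 0]],
])

```text
time: 10.52
tool_pos: [550.2, 1.0, 102.5]
tcp_rot: [-179.9, -0.3, 124.1]
ft_force: [-10.7, 11.2, 8.2]
finger_gap: 0.0
grip_force: 7.6
```

Request:
send_rows([
  [[0, 0, 0], [0, 0, 0]],
  [[0, 0, 0], [0, 0, 0]],
  [[-0.03, 0.045, 0], [0, 0, 0]],
  [[-0.07, 0.1, 0], [0, 0, 0]],
  [[-0.11, 0.16, 0], [0, 0, 0]],
  [[-0.16, 0.24, 0], [0, 0, 0]],
  [[-0.24, 0.36, 0], [0, 0, 0]],
  [[-0.4, 0.6, 0], [0, 0, 0]],
  [[-0.4, 0.6, 0.5], [0, 0, 0]],
  [[-0.4, 0.6, 1.3], [0, 0, 0]],
])

```text
time: 11.78
tool_pos: [539.5, 17.0, 142.5]
tcp_rot: [-179.9, -0.0, 124.1]
ft_force: [1.2, -0.5, 0.2]
finger_gap: -0.2
grip_force: 0.0
```

```bash
python3 - <<'E'
from h import *
S={c:snapshot(c) for c in("scene","top")}
s=sense();print(s["time"],s["tool_pos"],s["tcp_rot"],s["ft_force"])
for c in S:
    for n in("thumb_paddle","zero_point"):
        print(c,n,[(round(r["confidence"],2),np.round(np.array(r["at"])*[640,480])) for r in finder.pinpoint(n,c)[:2]])
a=S["top"]["img"][190:260,260:340,::-1];b=S["scene"]["img"][180:300,300:430,::-1]
a=cv2.resize(a,(400,350),interpolation=cv2.INTER_CUBIC);b=cv2.resize(b,(379,350),interpolation=cv2.INTER_CUBIC)
cv2.imwrite("pics/d.png",np.hstack([a,b]))
for q,o in((0,-30),(0,-22),(0,-17)):print(q,o,rel(q,o,104))
E
```

```text
11.875 [542.5553832   16.74511735 146.225971  ] [179.70843084   0.23795263 124.09959831] [ 0.27207375 -0.79251685  0.21613327]
scene thumb_paddle [(0.54, array([328., 244.]))]
scene zero_point [(0.91, array([329., 241.]))]
top thumb_paddle []
top zero_point [(0.57, array([324., 227.]))]
0 -30 (array([ 1.099, -1.671, -1.248]), -0.011)
0 -22 (array([ 0.952, -1.448, -1.248]), -0.011)
0 -17 (array([ 0.86 , -1.309, -1.248]), -0.011)
```

View pics/d.png

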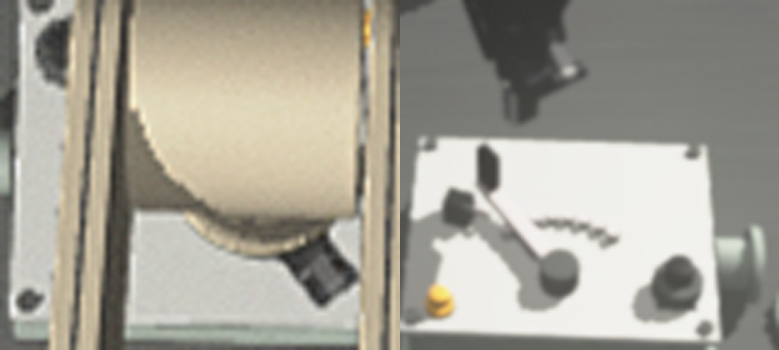

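The lever rests in notch 0 (paddle at scene (329,243)). I'll cross over the paddle to its right side.

Request:
send_rows([
  [[0, 0, 0.3], [0, 0, 0]],
  [[0.5, -0.8, 0.4], [0, 0, 0]],
  [[1.1, -1.67, 0.4], [0, 0, 0]],
  [[1.1, -1.67, 0.4], [0, 0, 0]],
  [[1.1, -1.67, 0.4], [0, 0, 0]],
])

```text
time: 12.7
tool_pos: [572.6, -32.9, 153.6]
tcp_rot: [-180.0, -0.1, 124.1]
ft_force: [0.7, 0.5, -0.2]
finger_gap: 0.3
grip_force: 0.0
```

```bash
python3 - <<'E'
from h import *
s=sense();print(s["time"],s["tool_pos"],s["tcp_rot"],s["ft_force"])
for q,o in((0,-30),):print(q,o,rel(q,o,104))
E
```

```text
12.7 [572.58468045 -32.88908644 153.60399305] [-1.79965828e+02 -5.58634498e-02  1.24069090e+02] [ 0.68602635  0.52502544 -0.18151366]
0 -30 (array([ 0.004, -0.011, -1.653]), -0.01)
```

Well placed; now down to z 104.

Request:
send_rows([
  [[0, 0, -0.6], [0, 0, 0]],
  [[0, 0, -1.2], [0, 0, 0]],
  [[0, 0, -1.63], [0, 0, 0]],
  [[0, 0, -1.63], [0, 0, 0]],
  [[0, 0, -1.63], [0, 0, 0]],
])

```text
time: 13.32
tool_pos: [573.2, -33.1, 105.2]
tcp_rot: [180.0, 0.0, 124.1]
ft_force: [0.5, 0.2, -0.7]
finger_gap: -0.3
grip_force: 0.0
```

```bash
python3 - <<'E'
from h import *
s=sense();print(s["time"],s["tool_pos"],s["tcp_rot"],s["ft_force"])
for q,o in((0,-17),(.05,-17),(.1,-17),(.14,-17),(.16,-17)):print(q,o,rel(q,o,104))
E
```

```text
13.325 [573.23754688 -33.11966939 105.22189549] [1.79987971e+02 1.07616257e-02 1.24096921e+02] [ 0.45006003  0.20532455 -0.72371123]
0 -17 (array([-0.256,  0.358, -0.041]), -0.011)
0.05 -17 (array([-0.365,  0.477, -0.041]), -0.061)
0.1 -17 (array([-0.466,  0.601, -0.041]), -0.111)
0.14 -17 (array([-0.543,  0.704, -0.041]), -0.151)
0.16 -17 (array([-0.58 ,  0.757, -0.041]), -0.171)
```

Request:
send_rows([
  [[-0.15, 0.2, 0], [0, 0, 0]],
  [[-0.24, 0.34, 0], [0, 0, 0]],
  [[-0.28, 0.39, 0], [0, 0, -0.03]],
  [[-0.33, 0.44, 0], [0, 0, -0.05]],
  [[-0.38, 0.5, 0], [0, 0, -0.07]],
  [[-0.43, 0.56, 0], [0, 0, -0.09]],
  [[-0.47, 0.61, 0], [0, 0, -0.11]],
  [[-0.51, 0.66, 0], [0, 0, -0.13]],
  [[-0.535, 0.69, 0], [0, 0, -0.145]],
  [[-0.535, 0.69, 0], [0, 0, -0.145]],
])

```text
time: 14.58
tool_pos: [556.6, -12.1, 104.6]
tcp_rot: [-180.0, -0.0, 115.8]
ft_force: [0.8, -0.0, 0.6]
finger_gap: -0.4
grip_force: 0.0
```

```bash
python3 - <<'E'
from h import *
s=sense();print(s["time"],s["tool_pos"],s["tcp_rot"],s["ft_force"])
S={c:snapshot(c) for c in("scene","top")}
print([(round(r["confidence"],2),np.array(r["at"])*[640,480]) for r in finder.pinpoint("thumb_paddle","scene")[:2]])
for q in np.arange(5)*.2094: print(q,proj(S["scene"],np.r_[tgt(q,0)[0],88]))
for q,o in((.14,-17),(.21,-17),(.26,-17),(.31,-17),(.345,-17)):print(q,o,rel(q,o,104))
E
```

```text
14.575 [556.56077366 -12.11560504 104.6376319 ] [-1.79964430e+02 -3.88950658e-02  1.15784989e+02] [ 0.83214528 -0.01403718  0.64008343]
[(0.45, array([334.784, 242.4  ]))]
0.0 [330.09161452 242.47146374]
0.2094 [337.99439672 239.36889825]
0.4188 [346.52170128 237.57518692]
0.6282 [355.3599486  237.14409938]
0.8376 [364.18982412 238.08992556]
0.14 -17 (array([ 0.002,  0.013, -0.028]), -0.006)
0.21 -17 (array([-0.122,  0.2  , -0.028]), -0.076)
0.26 -17 (array([-0.203,  0.34 , -0.028]), -0.126)
0.31 -17 (array([-0.277,  0.482, -0.028]), -0.176)
0.345 -17 (array([-0.324,  0.585, -0.028]), -0.211)
```

Request:
send_rows([
  [[0, 0, 0], [0, 0, 0]],
  [[-0.06, 0.1, 0], [0, 0, -0.03]],
  [[-0.11, 0.18, 0], [0, 0, -0.06]],
  [[-0.15, 0.25, 0], [0, 0, -0.09]],
  [[-0.19, 0.32, 0], [0, 0, -0.12]],
  [[-0.23, 0.39, 0], [0, 0, -0.14]],
  [[-0.265, 0.46, 0], [0, 0, -0.17]],
  [[-0.3, 0.53, 0], [0, 0, -0.19]],
  [[-0.325, 0.585, 0], [0, 0, -0.21]],
  [[-0.325, 0.585, 0], [0, 0, -0.21]],
])

```text
time: 15.98
tool_pos: [547.2, 5.6, 105.1]
tcp_rot: [180.0, -0.0, 103.8]
ft_force: [0.1, 0.3, -0.5]
finger_gap: 0.2
grip_force: 0.0
```

```bash
cat > n.py <<'E'
import sys
from h import *
s=sense();print(s["time"],s["tool_pos"],s["tcp_rot"],s["ft_force"])
S={c:snapshot(c) for c in("scene","top")}
for c in S:
    print(c,[(round(r["confidence"],2),np.array(r["at"])*[640,480]) for r in finder.pinpoint("thumb_paddle",c)[:2]])
    for r in finder.trace("thumb_paddle",c)[:1]: print(" mask",np.argwhere(r["mask"]).mean(0)[::-1].round(1),r["mask"].sum())
for q in map(float,sys.argv[1:]):print(q,rel(q,-17,104))
E
python3 n.py .345 .42 .47 .52 .555
```

```text
15.975 [547.17206028   5.59677129 105.0554127 ] [ 1.79993282e+02 -2.45433723e-02  1.03756525e+02] [ 0.11123878  0.32408442 -0.50603053]
scene [(0.47, array([344.32, 240.72]))]
 mask [514.5 234.8] 445
top []
 mask [326.5 169.6] 177
0.345 (array([-0.005,  0.002, -0.034]), -0.001)
0.42 (array([-0.094,  0.226, -0.034]), -0.076)
0.47 (array([-0.144,  0.379, -0.034]), -0.126)
0.52 (array([-0.186,  0.534, -0.034]), -0.176)
0.555 (array([-0.211,  0.644, -0.034]), -0.211)
```

Request:
send_rows([
  [[0, 0, 0], [0, 0, 0]],
  [[-0.05, 0.11, 0], [0, 0, -0.03]],
  [[-0.085, 0.2, 0], [0, 0, -0.06]],
  [[-0.11, 0.275, 0], [0, 0, -0.09]],
  [[-0.135, 0.35, 0], [0, 0, -0.115]],
  [[-0.155, 0.425, 0], [0, 0, -0.14]],
  [[-0.175, 0.5, 0], [0, 0, -0.165]],
  [[-0.195, 0.575, 0], [0, 0, -0.19]],
  [[-0.21, 0.64, 0], [0, 0, -0.21]],
  [[-0.21, 0.64, 0], [0, 0, -0.21]],
])

```text
time: 17.52
tool_pos: [540.8, 24.8, 104.9]
tcp_rot: [-180.0, -0.0, 91.7]
ft_force: [-1.2, 0.7, -0.2]
finger_gap: -0.1
grip_force: 0.0
```

```bash
python3 n.py .555 .63 .68 .73 .76
```

```text
17.525 [540.76399832  24.83858509 104.86430056] [-1.79984160e+02 -3.03156509e-02  9.17254945e+01] [-1.15510144  0.68197479 -0.23085936]
scene [(0.41, array([352.   , 238.512]))]
 mask [145.3 270.2] 1107
top []
0.555 (array([ 0.   ,  0.004, -0.032]), -0.001)
0.63 (array([-0.04 ,  0.242, -0.032]), -0.076)
0.68 (array([-0.057,  0.402, -0.032]), -0.126)
0.73 (array([-0.066,  0.562, -0.032]), -0.176)
0.76 (array([-0.068,  0.659, -0.032]), -0.206)
```

Now the fourth click, the same way.

Request:
send_rows([
  [[0, 0, 0], [0, 0, 0]],
  [[-0.02, 0.12, 0], [0, 0, -0.03]],
  [[-0.035, 0.21, 0], [0, 0, -0.06]],
  [[-0.045, 0.29, 0], [0, 0, -0.09]],
  [[-0.055, 0.365, 0], [0, 0, -0.115]],
  [[-0.06, 0.44, 0], [0, 0, -0.14]],
  [[-0.065, 0.515, 0], [0, 0, -0.165]],
  [[-0.067, 0.59, 0], [0, 0, -0.19]],
  [[-0.068, 0.655, 0], [0, 0, -0.205]],
  [[-0.068, 0.655, 0], [0, 0, -0.205]],
])

```text
time: 19.08
tool_pos: [539.0, 44.4, 104.9]
tcp_rot: [180.0, -0.0, 80.0]
ft_force: [-0.3, 0.4, -0.0]
finger_gap: -0.2
grip_force: 0.0
```

```bash
python3 n.py .76
```

```text
19.075 [538.96436415  44.4443703  104.94321162] [ 1.79993707e+02 -3.35338862e-02  7.99797634e+01] [-0.34890368  0.37649606 -0.00466867]
scene [(0.41, array([357.888, 237.792]))]
 mask [145.1 269.9] 1144
top []
 mask [234.4 213.1] 559
0.76 (array([-0.001,  0.002, -0.033]), -0.001)
```

Request:
send_rows([
  [[0, -0.5, 0], [0, 0, 0]],
  [[0, -0.5, 1], [0, 0, 0]],
  [[0, -0.5, 2], [0, 0, 0]],
  [[0, -0.5, 2], [0, 0, 0]],
  [[0, -0.5, 2], [0, 0, 0]],
])

```text
time: 20.0
tool_pos: [538.7, 28.3, 164.5]
tcp_rot: [-180.0, 0.0, 79.9]
ft_force: [-0.8, -0.0, -0.3]
finger_gap: 0.2
grip_force: 0.0
```

```bash
python3 n.py; python3 - <<'E'
from h import *
S=snapshot("scene")
b=S["img"][180:300,300:430,::-1].copy()
cv2.imwrite("pics/e.png",cv2.resize(b,None,fx=5,fy=5,interpolation=cv2.INTER_CUBIC))
s=sense();R=np.array([[np.cos(YU),-np.sin(YU)],[np.sin(YU),np.cos(YU)]])
L=np.r_[PIV+R@[5,85],102];print(L,proj(S,L),(L-s["tool_pos"])/30)
print([(r["confidence"],np.array(r["at"])*[640,480]) for r in finder.pinpoint("lock_top","scene")[:2]])
E
```

```text
20.0 [538.67052031  28.29921438 164.50468398] [-1.79978129e+02  1.02293825e-02  7.99466091e+01] [-0.82818251 -0.02473178 -0.33704047]
scene [(0.67, array([360.704, 237.504]))]
 mask [360.5 232.1] 91
top []
[644.10288903 128.9010019  102.        ] [395.98973147 269.64734718] [ 3.51881463  3.33248426 -2.07765592]
[(0.45, array([398.272, 270.096])), (0.23, array([269.824, 265.488]))]
```

View pics/e.png

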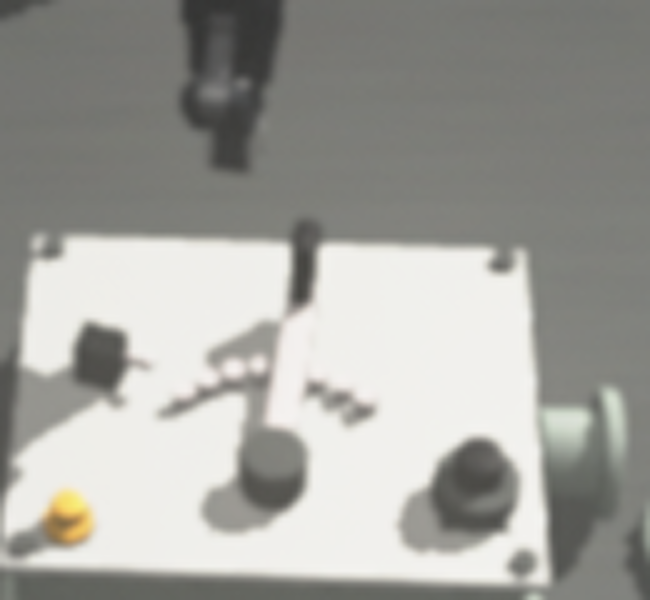

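```bash
python3 - <<'E'
from h import *
S=snapshot("scene");f=8;x0,y0=325,215
im=cv2.resize(S["img"][y0:y0+70,x0:x0+90,::-1].copy(),None,fx=f,fy=f,interpolation=cv2.INTER_CUBIC)
def P(p): u=proj(S,p);return tuple(int(v) for v in (u-[x0,y0])*f)
for k in range(8):
    a=.628-(k-.5)*.2094+YU;p=PIV-60*np.array([np.cos(a),np.sin(a)])
    cv2.circle(im,P(np.r_[p,77]),5,(0,0,255),2)
for n,c in((3,(255,0,0)),(3.5,(0,160,0)),(4,(0,0,255))):
    p=tgt(n*.2094,0)[0]
    cv2.line(im,P(np.r_[p,88]),P(np.r_[p,126]),c,1);cv2.line(im,P(np.r_[p,88]),P(np.r_[PIV,88]),c,1)
cv2.imwrite("pics/f.png",im)
E
```

```text
(no output)
```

View pics/f.png

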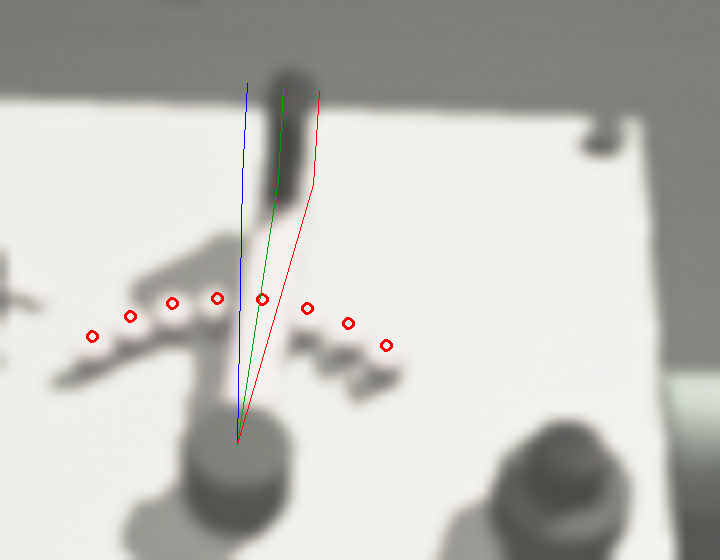

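The slope of the lever reads about notch 3.6, while the same reading matched well at notches 0 and 2. It may be hanging just past half way. A gentle nudge to finger angle 0.80 is harmless if it is already seated.

Request:
send_rows([
  [[0, 0, -1], [0, 0, 0]],
  [[0, 0, -2], [0, 0, 0]],
  [[0, 0, -2], [0, 0, 0]],
  [[0, 0.25, -2], [0, 0, 0]],
  [[0, 0.45, -2], [0, 0, 0]],
  [[0, 0.53, -2], [0, 0, -0.02]],
  [[0, 0.58, -2], [0, 0, -0.03]],
  [[0, 0.63, -2], [0, 0, -0.04]],
  [[0, 0.63, -2], [0, 0, -0.04]],
])

```text
time: 21.58
tool_pos: [538.9, 47.9, 105.0]
tcp_rot: [-180.0, 0.0, 77.7]
ft_force: [-0.5, 0.2, 0.4]
finger_gap: -0.1
grip_force: 0.0
```

```bash
cat > v.py <<'E'
import sys
from h import *
s=sense();print(s["time"],s["tool_pos"],s["ft_force"])
S=snapshot("scene");g=S["img"].max(2)
# paddle dark columns just above its foot, against the bright plate
for r in (230,232,234,236,238,240):
    row=g[r,340:385].astype(float);w=np.clip(150-row,0,None);print(r,(w@(np.arange(340,385)+.5)/max(w.sum(),1)).round(2),w.sum())
for n in(3,3.5,3.75,4):
    p=tgt(n*.2094,0)[0];print(n,proj(S,np.r_[p,88]).round(1),proj(S,np.r_[p,126]).round(1))
for q in(.76,.80,.838):print(q,rel(q,-17,104))
E
python3 v.py
```

```text
21.575 [538.86694835  47.85535636 104.99774984] [-0.51719911  0.22107723  0.42871108]
230 357.72 803.0
232 360.49 543.0
234 364.64 296.0
236 364.36 285.0
238 363.98 252.0
240 363.57 163.0
3 [355.4 237.1] [355.9 225.5]
3.5 [359.8 237.4] [360.4 225.8]
3.75 [362.  237.7] [362.7 226.1]
4 [364.2 238.1] [365.  226.4]
0.76 (array([ 0.   , -0.123, -0.033]), 0.039)
0.8 (array([ 0.002,  0.005, -0.033]), -0.001)
0.838 (array([ 0.01 ,  0.127, -0.033]), -0.039)
```

The paddle foot is now at column 364, exactly where notch 4 should be, so it had been hanging and is now seated. I'll retreat, rise and check again.

Request:
send_rows([
  [[0, -0.5, 0], [0, 0, 0]],
  [[0, -0.6, 1], [0, 0, 0]],
  [[0, -0.6, 2], [0, 0, 0]],
  [[0, -0.6, 2], [0, 0, 0]],
])

```text
time: 22.12
tool_pos: [540.9, 28.6, 168.1]
tcp_rot: [179.7, -0.0, 77.6]
ft_force: [-0.7, -0.2, -0.3]
finger_gap: 0.0
grip_force: 0.0
```

```bash
python3 v.py; python3 -c "
from h import *
print((np.array([643,128.5,102])-sense()['tool_pos'])/30)"
```

```text
22.125 [540.90421373  28.63415042 168.13522254] [-0.70771327 -0.18329854 -0.31535396]
230 364.79 248.0
232 364.71 293.0
234 364.63 285.0
236 364.35 275.0
238 364.03 237.0
240 363.58 157.0
3 [355.4 237.1] [355.9 225.5]
3.5 [359.8 237.4] [360.4 225.8]
3.75 [362.  237.7] [362.7 226.1]
4 [364.2 238.1] [365.  226.4]
0.76 (array([-0.032,  0.507, -2.075]), 0.04)
0.8 (array([-0.03 ,  0.636, -2.075]), -0.0)
0.838 (array([-0.022,  0.758, -2.075]), -0.038)
[ 3.43840475  3.3216525  -2.1412365 ]
```

Request:
send_rows([
  [[1.2, 1.1, 0], [0, 0, 0]],
  [[2.4, 2.2, 0], [0, 0, 0]],
  [[3.47, 3.29, 0], [0, 0, 0]],
  [[3.47, 3.29, -0.8], [0, 0, 0]],
  [[3.47, 3.29, -1.6], [0, 0, 0]],
  [[3.47, 3.29, -1.85], [0, 0, 0]],
  [[3.47, 3.29, -1.85], [0, 0, 0]],
  [[3.47, 3.29, -1.85], [0, 0, 0]],
])

```text
time: 23.18
tool_pos: [643.7, 128.4, 110.7]
tcp_rot: [179.9, -0.0, 77.7]
ft_force: [-0.1, 0.1, 0.2]
finger_gap: -0.0
grip_force: 0.0
```

```bash
python3 - <<'E'
from h import *
s=sense();print(s["time"],s["tool_pos"],s["ft_force"])
S={c:snapshot(c) for c in("scene","top")}
a=S["top"]["img"][180:240,240:320,::-1];b=S["scene"]["img"][220:300,340:440,::-1]
cv2.imwrite("pics/g.png",np.hstack([cv2.resize(a,(400,300),interpolation=cv2.INTER_CUBIC),cv2.resize(b,(375,300),interpolation=cv2.INTER_CUBIC)]))
E
```

```text
23.175 [643.65900406 128.3599635  110.68303866] [-0.05715097  0.07434907  0.24273039]
```

View pics/g.png

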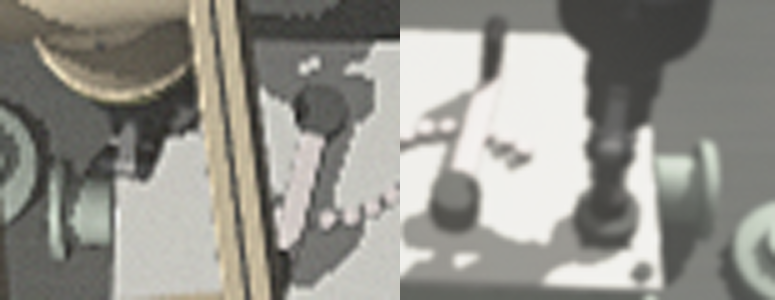

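The finger is straight above the plunger, and the lever leans to notch 4. Now I'll press down.

Request:
send_rows([
  [[0, 0, -0.15], [0, 0, 0]],
  [[0, 0, -0.28], [0, 0, 0]],
  [[0, 0, -0.34], [0, 0, 0]],
  [[0, 0, -0.4], [0, 0, 0]],
  [[0, 0, -0.46], [0, 0, 0]],
  [[0, 0, -0.51], [0, 0, 0]],
  [[0, 0, -0.51], [0, 0, 0]],
])

```text
time: 24.15
tool_pos: [643.1, 128.5, 94.1]
tcp_rot: [180.0, -0.0, 77.7]
ft_force: [0.4, -0.7, 2.2]
finger_gap: 0.1
grip_force: 1.0
```

Request:
send_rows([
  [[0, 0, -0.04], [0, 0, 0]],
  [[0, 0, -0.08], [0, 0, 0]],
  [[0, 0, -0.08], [0, 0, 0]],
])

```text
time: 24.52
tool_pos: [643.3, 128.5, 93.9]
tcp_rot: [179.9, -0.0, 77.7]
ft_force: [-6.0, -1.6, 15.2]
finger_gap: -0.2
grip_force: 7.7
```

It bottomed at 93.9 mm (94 expected) under 15 N. I'll hold briefly, then lift away.

Request:
send_rows([
  [[0, 0, -0.03], [0, 0, 0]],
  [[0, 0, -0.03], [0, 0, 0]],
  [[0, 0, 0.1], [0, 0, 0]],
  [[0, 0, 0.3], [0, 0, 0]],
  [[0, 0, 1], [0, 0, 0]],
  [[0, 0, 2.5], [0, 0, 0]],
  [[-1.4, -1.3, 3.5], [0, 0, 0]],
  [[-2.8, -2.6, 4], [0, 0, 0]],
  [[-3.8, -3.7, 4], [0, 0, 0]],
  [[-3.8, -3.7, 4], [0, 0, 0]],
])

```text
time: 25.78
tool_pos: [527.9, 15.7, 213.4]
tcp_rot: [179.9, 0.0, 77.5]
ft_force: [0.4, 0.9, -0.1]
finger_gap: -0.1
grip_force: 0.0
```

```bash
python3 v.py|head -8; python3 - <<'E'
from h import *
b=snapshot("scene")["img"][200:310,310:430,::-1]
cv2.imwrite("pics/i.png",cv2.resize(b,None,fx=5,fy=5,interpolation=cv2.INTER_CUBIC))
E
```

```text
25.775 [527.86304115  15.67182259 213.42082274] [ 0.40529524  0.86174239 -0.14804368]
230 364.81 253.0
232 364.71 295.0
234 364.63 290.0
236 364.35 276.0
238 364.03 239.0
240 363.58 158.0
3 [355.4 237.1] [355.9 225.5]
```

View pics/i.png

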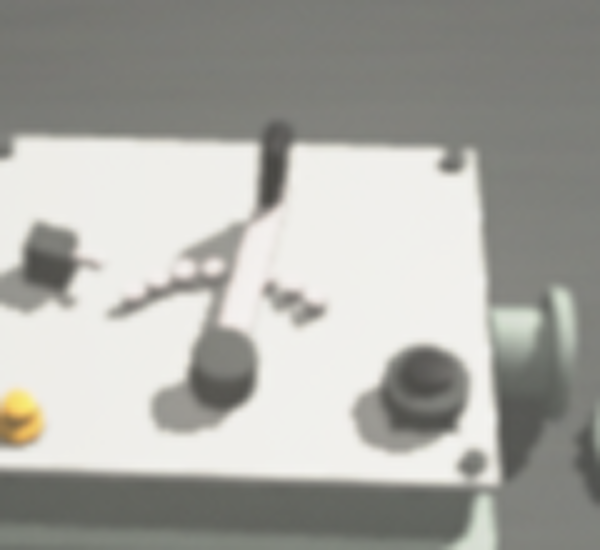

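The plunger is down (its top now sits low in the collar at zoomed (430,375)). The lever is in notch 4, the arm is clear of everything, and the cap nut stands where it was.

```bash
python3 -c "
from bench import order
print(order.hand_in())"
```

```text
the job is handed in; nothing more can be done
None
```

I handed the job in with the lever zeroed, clicked forward to notch 4 and locked; the hand-in returned no verdict, so I don't know whether it passed. The one doubt is that the fourth click first hung about half way and needed a gentle nudge to seat. Resting in notches 1 to 3 was only inferred from finger force, finger position and rough paddle sightings.

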